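Shut one needle valve on a crowded manifold and vent its line

ROBOT

A 6-joint arm with a two-finger parallel gripper is mounted at the origin on a cart in front of the work surface, level with it; the furniture and walls round the work are solid. World frame = base frame: x ahead of the robot, y to its left, z up, the work surface at z = 0. Lengths are in m, angles in rad, forces in N, time in s.
With the tool pointing down it reaches from about 0.25 to 0.8 m from the base axis. Payload 3.9 kg.
Tool frame: the origin (TCP) lies at the centre of the arm's flange, where the gripper is bolted on; the fingertips stand 173 mm ahead of it and the grasp point (between the pads) lies 155 mm ahead of it (manip.tcp_to_tips is the distance from the TCP to the fingertips, in m); z points along the fingers, y is the line along which they close (so a half turn about z gives the same grasp; the last joint's range is limited). The gripper opens to 85 mm and grips with 20 to 120 N. Pads are 22 mm wide; open, the fingers measure 114 mm over their backs; the gripper's body (76 mm by 85 mm) begins 54 mm behind the grasp point. The pads swing forward as they close: fully open they stand 13 mm farther back than shut.
Start: joints at [1.145, 0.26, -0.138, 1.173, 0, 1.571], TCP at [0.217, 0.478, 0.405] pointing down, gripper open.
Joint ranges: [-2.78, 2.78], [-0.83, 1.72], [-1.28, 1.37], [-1.9, 2.12], [-1.57, 1.48], [-3.14, 3.14]. Speed limits (rad/s): [2.57, 2.57, 3.14, 3.14, 3.14, 3.14].

INTERFACE

Orientations are given as a rotation vector (axis times angle).
In Python, from station import manip gives the robot as it stands.
- The arm moves only by the tool carry_out, never from a script. Its argument "rows" is a list of rows, each a list of 7 numbers: the turn, a rotation vector about the tool's x, y, z in rad, then the shift along the tool's x, y, z in mm, then the opening in per cent of the stroke, from 0 (shut) to 100 (fully open). A call has exactly 8 rows; each row is the pose to reach, as a shift and turn from the pose commanded when the call began, along the tool's axes at that moment; what a row does not reach only later rows make up. A row lasts 1/12 s, in which the tool goes at most 41.7 mm and 7.16 degrees, less where a joint would pass 70% of its speed; a pose out of reach is approached as far as the arm can. A call with a gripper value outside its range is refused whole. The fingers move at their own pace and stop on an object; "squeeze" is the grip in N (left out, the last holds). Time passes only in rows, so rows that repeat a pose let the fingers close, or fill a call up. It gives the time, the measured TCP pose, the force, the opening and the grip force at its end, in the units of the state.
- manip.read_state(): the state, without advancing time (a new reading comes with each control period).
- manip.get_image(name): name is "side" or "top"; returns the picture (420x560x3 uint8, red, green, blue); there is no depth.
- manip.get_calibration(name): a dict with "fx", "fy", "cx", "cy" (pixels), "R" (3x3) and "t" (3): a world point X has camera coordinates R X + t. Camera axes: x right, y down, z forward; pixel columns grow to the right and rows downward; lengths in m; the calibration is good to about 2 mm. A picture is of the moment at which its call begins. get_calibration takes no time and is no camera call.
- manip.job_done(): hands the job in; it is judged then, once.
The state is a dict: "t": time; "q": joint angles; "qvel": joint speeds; "effort": joint torques, N m; "eef_pos": TCP position; "tcp_rot": TCP orientation; "force": force on the tool from outside, world axes, zero at the start; "moment": the same for the moment, N m; "gripper_width": finger opening in m; "gripper_force": force on a finger pad.
Only numpy, scipy, OpenCV 4.12 (cv2) and the standard library are available. Lean on these libraries where they do the work, as an engineer would, in place of code of your own. Each camera call takes 0.05 s, during which the arm holds its last target. There are 200 camera calls.

TASK

On the gas manifold, shut the needle valve with the orange knob: turn it clockwise until it meets its seat and snug it down with about 0.3 N m, held for a moment and never more than 0.5 N m, without touching any of the black knobs around it. Then press the green vent button fully down, with the valve left shut.

Things in the scene. Friction and masses are not known exactly. Their poses are not given: they have to be found in the camera images.
- manifold: aluminium gas manifold fixed on the bench, 150 (x) x 220 (y) x 40 mm high, a 22 mm high step with a green button at its -x side; origin under its centre at bench height. On top (z = 40 mm) stand six valves at x = +-31 and y = -62, 0, 62 mm; which of these places has the orange knob varies. A valve: steel foot 40 mm wide, yellow ring, bar knob on top.
- knob_grip (a point): on the axis of the orange bar knob, 84 mm above the bench; x along the bar (30 mm long), y across it (14 mm thick), z up; turns with it. Bar: from 9 mm above to 22 mm below this point, then a skirt 22 mm wide, 4 mm high. Closes clockwise seen from above; starts at any angle, 0.7 to 1.2 rad before its seat, which the angle does not show. Drag up to 0.06 N m until seated.
- knob_windup (a joint): how far the orange knob is wound up against its spindle by a spring inside (rad, clockwise positive): 2.0 N m per rad, so 0.15 rad is 0.3 N m on the knob. 0 when let go, up to 0.03 while it turns freely; it rises further only once the spindle is on its seat. The knob springs back when let go, the spindle stays.
- ring_top (a point): top centre of the yellow indicator ring (31 mm wide) under the orange knob: up to 54 mm above the bench while the valve is open; it sinks with the spindle as the knob is turned and is at 51 mm when the valve is shut
- vent (a joint): travel of the green vent button (m): 0 up, 0.006 fully down; it is sprung and takes about 5 N to hold fully down
- vent_top (a point): centre of the top of the round green vent button, 26 mm wide, on the front step of the manifold; it is pressed straight down
- valve_a: valve with a black bar knob, one of five; not to be touched. Origin on its axis at the underside of its foot, 40 mm above the bench; its knob (30 x 14 mm, at any angle) reaches 53 mm higher, as high as the orange one, and at most 17 mm from its axis: 45 mm round the orange knob's axis are free
- valve_b: valve with a black bar knob, one of five; not to be touched. Origin on its axis at the underside of its foot, 40 mm above the bench; its knob (30 x 14 mm, at any angle) reaches 53 mm higher, as high as the orange one, and at most 17 mm from its axis: 45 mm round the orange knob's axis are free
- valve_c: valve with a black bar knob, one of five; not to be touched. Origin on its axis at the underside of its foot, 40 mm above the bench; its knob (30 x 14 mm, at any angle) reaches 53 mm higher, as high as the orange one, and at most 17 mm from its axis: 45 mm round the orange knob's axis are free
- valve_d: valve with a black bar knob, one of five; not to be touched. Origin on its axis at the underside of its foot, 40 mm above the bench; its knob (30 x 14 mm, at any angle) reaches 53 mm higher, as high as the orange one, and at most 17 mm from its axis: 45 mm round the orange knob's axis are free
- valve_e: valve with a black bar knob, one of five; not to be touched. Origin on its axis at the underside of its foot, 40 mm above the bench; its knob (30 x 14 mm, at any angle) reaches 53 mm higher, as high as the orange one, and at most 17 mm from its axis: 45 mm round the orange knob's axis are free

How it is judged:
On the way, in this order (a step that is already met when the one before it is completed fails the run):
1. the orange knob is snugged against its seat with at least 0.2 N m (wind-up over 0.10 rad) for 0.2 s, the yellow ring down (value of joint knob_windup above 0.1 rad and height (world z) of ring_top below 0.0516 m), for 0.2 s.
2. then, with the knob let go and the ring still down, the green button is pressed at least 5 mm (value of joint vent above 0.005 m and height (world z) of ring_top below 0.0516 m and value of joint knob_windup below 0.06 rad), for 0.1 s.
At the end, for the whole second after the job is handed in: the valve is still shut (top of the yellow ring under 51.6 mm above the bench; shut is 51 mm), the orange knob is let go (wind-up within 0.06 rad of zero) and the green button is up again (within 1.5 mm) (height (world z) of ring_top below 0.0516 m and value of joint vent below 0.0015 m and value of joint knob_windup between -0.06 and 0.06 rad); the robot touches nothing.
It fails at once if a black-knobbed valve is touched (over 1 N) (contact force between any of valve_a, valve_b, valve_c, valve_d, valve_e and anything else above 1 N).
It fails at once if the orange knob is overtightened: more than 0.5 N m (wind-up over 0.25 rad) (value of joint knob_windup above 0.25 rad).
It also fails if it takes over 59 s, if anything falls off the work surface, if the arm or the gripper's body presses on something with over 40 N, if the wrist force passes 120 N, or if a joint passes its speed limit or range.

## Working session

There is one attempt and no reset: what is moved stays moved. The work goes in short steps, Python scripts to look and compute and a tool call to move; the robot and the scene stay as the last step left them, time stands still between calls to the robot, and variables do not carry over. Pictures are saved under pics/ and viewed, at most 10 in all, crops included, and the job is handed in when it is done.

Besides the shell and the picture viewer there is one more tool, called by a JSON object that holds its "name" and its "arguments", one argument or row to a line. carry_out: Moves the arm, as the interface text tells. Its arguments: {"type":"object","properties":{"rows":{"type":"array"},"squeeze":{"type":"number"}},"required":["rows"]}

```bash
mkdir -p pics; cat > h.py <<'E'
import numpy as np, cv2
from station import manip
def ray(c,u,v):
    d=np.array([(u-c['cx'])/c['fx'],(v-c['cy'])/c['fy'],1]); R=np.array(c['R']); t=np.array(c['t'])
    return -R.T@t, R.T@d
def plane(c,u,v,z):
    o,d=ray(c,u,v); return o+d*(z-o[2])/d[2]
def tri(rs):
    A=np.zeros((3,3));b=np.zeros(3)
    for o,d in rs:
        d=d/np.linalg.norm(d);P=np.eye(3)-np.outer(d,d);A+=P;b+=P@o
    X=np.linalg.solve(A,b); return X,[np.linalg.norm(np.cross(X-o,d/np.linalg.norm(d))) for o,d in rs]
def proj(c,X):
    p=np.array(c['R'])@X+np.array(c['t']); return c['fx']*p[0]/p[2]+c['cx'],c['fy']*p[1]/p[2]+c['cy']
E
python3 - <<'E'
from h import *
ims=[]
for n in ("side","top"):
    im=manip.get_image(n); ims.append(im); c=manip.get_calibration(n)
    cv2.imwrite(f'pics/{n}0.png',im[:,:,::-1])
    hsv=cv2.cvtColor(im,cv2.COLOR_RGB2HSV)
    print(n,{k:np.round(c[k],3).tolist() for k in c})
    for nm,lo,hi in (('orange',(4,130,80),(18,255,255)),('green',(45,90,40),(85,255,255)),('yellow',(20,120,80),(35,255,255))):
        m=cv2.inRange(hsv,lo,hi); k,l,s,ce=cv2.connectedComponentsWithStats(m)
        for i in range(1,k):
            if s[i,4]>15: print(nm,s[i].tolist(),ce[i].round(1))
print(manip.read_state())
E
```

```text
side {'fx': 386.613, 'fy': 386.613, 'cx': 278.012, 'cy': 208.072, 'R': [[0.93, -0.368, 0.013], [-0.169, -0.456, -0.874], [0.328, 0.81, -0.486]], 't': [-0.497, 0.217, 0.647]}
orange [267, 217, 9, 20, 123] [271.  227.1]
green [224, 273, 14, 8, 84] [230.6 276.8]
yellow [265, 234, 13, 6, 51] [270.9 236.8]
yellow [240, 243, 14, 6, 53] [246.3 245.8]
yellow [281, 248, 14, 6, 58] [287.9 250.7]
yellow [256, 258, 15, 7, 61] [262.6 260.9]
yellow [300, 263, 15, 7, 68] [307.  266.1]
yellow [274, 273, 15, 9, 79] [280.9 277.7]
top {'fx': 441.961, 'fy': 441.961, 'cx': 275.69, 'cy': 212.679, 'R': [[0.0, -1.0, -0.008], [-0.984, 0.001, -0.177], [0.177, 0.008, -0.984]], 't': [0.08, 0.57, 0.843]}
orange [285, 221, 15, 8, 76] [291.6 225. ]
green [332, 281, 12, 12, 117] [337.6 286.3]
yellow [338, 185, 6, 9, 30] [340.8 188.9]
yellow [310, 191, 8, 10, 25] [313.3 196.2]
yellow [284, 197, 6, 11, 34] [285.9 202.2]
yellow [344, 209, 7, 11, 29] [346.5 214.8]
yellow [315, 217, 6, 11, 25] [316.6 222.2]
yellow [286, 230, 12, 5, 27] [291.4 232.3]
yellow [353, 245, 12, 5, 26] [358.  247.7]
yellow [263, 247, 9, 7, 39] [267.5 250.3]
yellow [292, 251, 5, 10, 16] [293.4 255.7]
yellow [325, 252, 11, 6, 22] [330.3 255.2]
{'t': 0.1, 'q': array([ 1.14501393e+00,  2.60601693e-01, -1.39241830e-01,  1.17272129e+00,
       -1.56745966e-05,  1.57082222e+00]), 'qvel': array([ 8.32413046e-04, -5.80096831e-04,  3.61944342e-03, -1.08919286e-03,
        9.18480932e-04,  9.63689899e-05]), 'effort': array([ 1.24662174e-04, -4.06508374e+01,  2.54528350e+01,  1.01693449e-02,
       -2.54272345e-05,  1.76923351e-05]), 'eef_pos': array([0.2167142 , 0.47783721, 0.40395594]), 'tcp_rot': array([-6.63740536e-01, -3.07030850e+00,  2.72011116e-03]), 'force': array([-0.20865699, -0.18671048,  0.34133247]), 'moment': array([ 0.01182375, -0.00860748,  0.01974713]), 'gripper_force': 0.0, 'gripper_width': 0.08524608871846968}
```

View pics/side0.png

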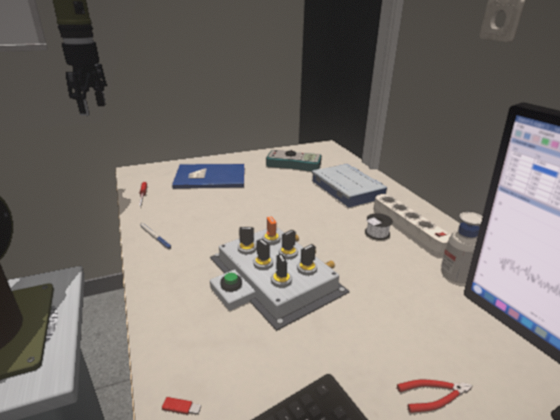

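View pics/top0.png

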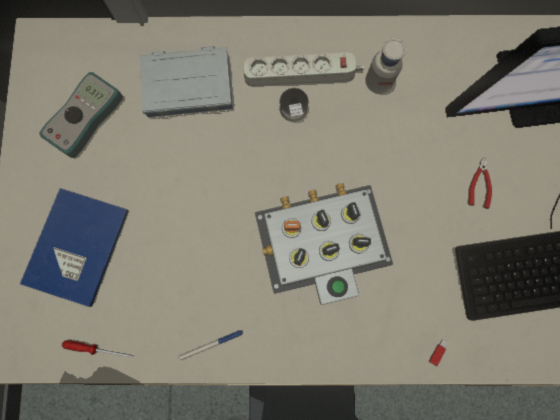

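The side view shows the orange knob at (271,227) on the far +y corner of the manifold and the button at (231,277). In the top view the knob is at (292,225) and the button at (338,286). The manifold is yawed about 13°. Next I measure both from the two views.

```bash
python3 - <<'E'
from h import *
from scipy.optimize import least_squares
from scipy.spatial.transform import Rotation as Ro
T=manip.get_calibration('top');S=manip.get_calibration('side')
print('orange',tri([ray(T,291.6,225.0),ray(S,271,227.1)]))
print('green',tri([ray(T,337.6,286.3),ray(S,230.6,276.8)]))
im=cv2.imread('pics/top0.png'); hsv=cv2.cvtColor(im,cv2.COLOR_BGR2HSV)
m=cv2.inRange(hsv,(17,90,70),(36,255,255))
# seeds from the viewed picture, ring circles fitted
seeds={'xp_yp':(292,227),'xp_y0':(320,220),'xp_ym':(350,213),'xm_yp':(299,257),'xm_y0':(330,251),'xm_ym':(360,244)}
loc=dict(xp=31,xm=-31,yp=62,y0=0,ym=-62)
P=[];L=[]
for k,(u,v) in seeds.items():
    yy,xx=np.nonzero(m); s=(np.hypot(xx-u,yy-v)<13); pts=np.stack([xx[s],yy[s]],1).astype(np.float32)
    (a,b),r=cv2.minEnclosingCircle(pts); X=plane(T,a,b,.053)
    P.append(X[:2]);a1,b1=k.split('_');L.append([loc[a1]/1e3,loc[b1]/1e3]); print(k,s.sum(),round(a,1),round(b,1),'ring diam mm',round(2*r*.9/T['fx']*1e3,1),X.round(4))
P=np.array(P);L=np.array(L)
f=lambda p:(L@np.array([[np.cos(p[2]),np.sin(p[2])],[-np.sin(p[2]),np.cos(p[2])]])+p[:2]-P).ravel()
r=least_squares(f,[.4,0,.2]); print('manifold',r.x,'res mm',(r.fun*1e3).round(1))
x=r.x; w=lambda a,b:(x[0]+a*np.cos(x[2])-b*np.sin(x[2]),x[1]+a*np.sin(x[2])+b*np.cos(x[2]))
print('axis',w(.031,.062))
g=plane(T,337.6,286.3,.030)[:2]-x[:2];c,s=np.cos(x[2]),np.sin(x[2]);print('green local',c*g[0]+s*g[1],-s*g[0]+c*g[1])
# bar angle: orange mask onto z=.093
mo=cv2.inRange(hsv,(3,110,90),(17,255,255)); mo[:, :270]=0;mo[:,310:]=0;mo[:210]=0;mo[242:]=0
yy,xx=np.nonzero(mo); Q=np.array([plane(T,a,b,.093)[:2] for a,b in zip(xx,yy)]).astype(np.float32)
ctr=Q.mean(0);U,sv,V=np.linalg.svd(Q-ctr,full_matrices=False);rect=cv2.minAreaRect(Q*1000)
print('bar',ctr,np.degrees(np.arctan2(V[0,1],V[0,0])),sv,rect)
st=manip.read_state();R=Ro.from_rotvec(st['tcp_rot']).as_matrix();print(R.round(3))
cv2.imwrite('pics/c0.png',cv2.resize(im[170:310,245:405],None,fx=4,fy=4,interpolation=cv2.INTER_CUBIC))
E
```

```text
orange (array([0.53944772, 0.04939641, 0.07269071]), [np.float64(0.0022089607844826367), np.float64(0.002208960784482657)])
green (array([ 0.42218424, -0.04240167,  0.04096674]), [np.float64(0.0011555963230835574), np.float64(0.0011555963230835539)])
xp_yp 43 291.3 227.2 ring diam mm 29.8 [0.5401 0.049  0.053 ]
xp_y0 45 320.9 220.0 ring diam mm 29.2 [ 0.5547 -0.0107  0.053 ]
xp_ym 47 349.0 214.0 ring diam mm 27.3 [ 0.5669 -0.0675  0.053 ]
xm_yp 61 298.7 257.3 ring diam mm 30.5 [0.4799 0.0345 0.053 ]
xm_y0 58 329.0 250.0 ring diam mm 31.0 [ 0.4943 -0.0257  0.053 ]
xm_ym 57 359.0 242.8 ring diam mm 30.4 [ 0.5086 -0.0857  0.053 ]
manifold [ 0.52408312 -0.01769624  0.23864001] res mm [-0.5  0.9 -0.5  0.3  2.  -3.1 -0.6  0.7 -0.3  0.7  0.   0.4]
axis (np.float64(0.5395489426254942), np.float64(0.04987452907354018))
green local -0.10401055586733082 -0.0018314083721571693
bar [0.5372876  0.04915879] -83.98645 [0.08551453 0.05991264] ((536.6233520507812, 48.60627746582031), (26.8764591217041, 19.362070083618164), 89.95189666748047)
[[-0.911  0.413 -0.001]
 [ 0.413  0.911 -0.002]
 [-0.    -0.002 -1.   ]]
```

View pics/c0.png

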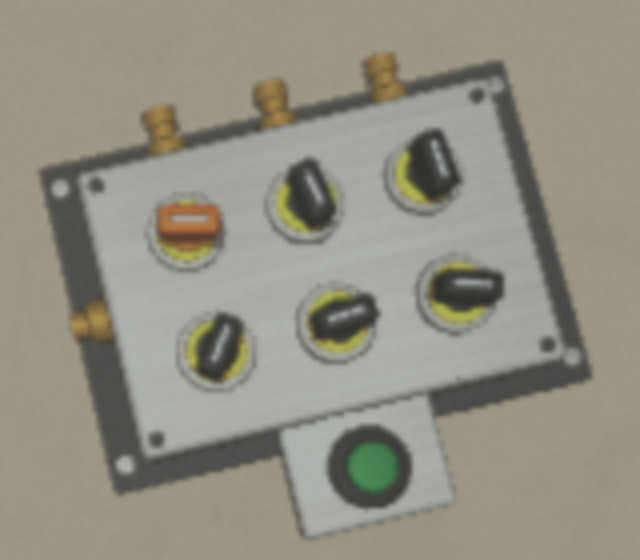

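The crop shows the orange bar lying almost exactly along world y, running from about (158,220) to (220,220). The ring layout fits the known grid, and the knob axis is near (0.5395, 0.050). Starting the approach.

{"name": "carry_out", "arguments": {
  "rows": [
    [0,0,-0.12,-29,-16,4,40],
    [0,0,-0.24,-59,-32,9,40],
    [0,0,-0.36,-88,-48,14,40],
    [0,0,-0.48,-118,-64,18,40],
    [0,0,-0.6,-147,-80,23,40],
    [0,0,-0.72,-176,-96,28,40],
    [0,0,-0.84,-206,-112,32,40],
    [0,0,-0.96,-235,-128,37,40]
  ],
  "squeeze": 45
}}

```text
t: 0.77
eef_pos: [0.3763, 0.2662, 0.3679]
tcp_rot: [0.796, -3.039, 0.0]
force: [0.7, -0.3, -0.6]
gripper_width: 0.0341
gripper_force: 0.0
```

```bash
cat > go.py <<'E'
import sys
from h import *
from scipy.spatial.transform import Rotation as Ro
x,y,z,yaw=map(float,sys.argv[1:5])   # yaw deg of tool y
s=manip.read_state();R=Ro.from_rotvec(s['tcp_rot'])
a=np.radians(yaw);ty=np.array([np.cos(a),np.sin(a),0]);tz=np.array([0,0,-1.]);G=Ro.from_matrix(np.stack([np.cross(ty,tz),ty,tz],1))
print('turn',(R.inv()*G).as_rotvec().round(4),'shift mm',(R.inv().apply(np.array([x,y,z])-s['eef_pos'])*1e3).round(1))
ty=R.as_matrix()[:,1];print('t',s['t'],'q',s['q'].round(3),'pos',s['eef_pos'].round(4),'yaw',np.degrees(np.arctan2(ty[1],ty[0])).round(2),'F',s['force'].round(2),'M',s['moment'].round(3),'w',s['gripper_width'],'gf',s['gripper_force'])
E
python3 go.py .5395 .0497 .31 180
```

```text
turn [ 2.0000e-04 -4.0000e-04 -1.0582e+00] shift mm [ -36.  -268.7   57.9]
t 0.7667 q [ 0.616  0.172 -0.354  1.045 -0.     0.103] pos [0.3763 0.2662 0.3679] yaw 119.37 F [ 0.68 -0.34 -0.62] M [ 0.024 -0.03   0.032] w 0.03406564663866511 gf 0.0
```

{"name": "carry_out", "arguments": {
  "rows": [
    [0,0,-0.12,-4,-34,7,40],
    [0,0,-0.24,-9,-67,14,40],
    [0,0,-0.36,-13,-101,22,40],
    [0,0,-0.48,-18,-134,29,40],
    [0,0,-0.6,-22,-168,36,40],
    [0,0,-0.72,-27,-201,43,40],
    [0,0,-0.84,-31,-235,50,40],
    [0,0,-0.96,-36,-269,58,40]
  ]
}}

```text
t: 1.43
eef_pos: [0.5383, 0.0483, 0.3097]
tcp_rot: [2.085, -2.35, -0.001]
force: [0.4, 0.3, -0.2]
gripper_width: 0.0343
gripper_force: 0.0
```

```bash
python3 go.py .5395 .0497 .31 180; python3 - <<'E'
from h import *
im=manip.get_image('side'); cv2.imwrite('pics/s1.png',cv2.resize(im[130:300,190:350,::-1],None,fx=3.5,fy=3.5,interpolation=cv2.INTER_CUBIC))
E
```

```text
turn [ 0.0007  0.     -0.1194] shift mm [-1.5 -1.  -0.3]
t 1.4333 q [ 0.089  0.344 -0.275  0.952  0.    -1.362] pos [0.5383 0.0483 0.3097] yaw 173.16 F [ 0.38  0.29 -0.25] M [ 0.011 -0.07   0.001] w 0.03433002330145619 gf 0.0
```

View pics/s1.png

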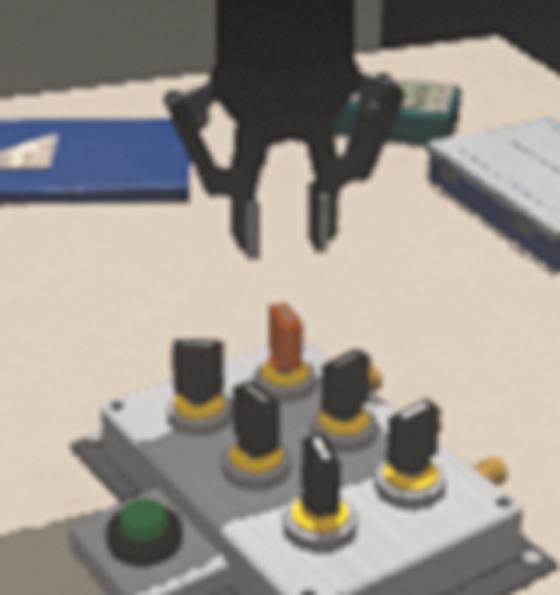

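The crop shows the fingers, at (248,255) and (320,250), straddling the orange knob at (285,310). They are centred and well above the black knobs, so I descend.

{"name": "carry_out", "arguments": {
  "rows": [
    [0,0,-0.06,-1,-1,0,40],
    [0,0,-0.12,-1.5,-1,10,40],
    [0,0,-0.12,-1.5,-1,22,40],
    [0,0,-0.12,-1.5,-1,34,40],
    [0,0,-0.12,-1.5,-1,46,40],
    [0,0,-0.12,-1.5,-1,58,40],
    [0,0,-0.12,-1.5,-1,67,40],
    [0,0,-0.12,-1.5,-1,69,40]
  ]
}}

```text
t: 2.15
eef_pos: [0.538, 0.0514, 0.2394]
tcp_rot: [2.213, -2.226, -0.004]
force: [-0.5, 0.0, -0.2]
gripper_width: 0.0343
gripper_force: 0.0
```

{"name": "carry_out", "arguments": {
  "rows": [
    [0,0,0,0,0,0,32],
    [0,0,0,0,0,0,26],
    [0,0,0,0,0,0,20],
    [0,0,0,0,0,0,14],
    [0,0,0,0,0,0,5],
    [0,0,0,0,0,0,0],
    [0,0,0,0,0,0,0],
    [0,0,0,0,0,0,0]
  ],
  "squeeze": 45
}}

```text
t: 2.82
eef_pos: [0.5395, 0.0514, 0.2421]
tcp_rot: [-2.215, 2.226, -0.002]
force: [-0.4, -0.3, 5.4]
gripper_width: 0.0131
gripper_force: 44.8
```

```bash
python3 go.py .5395 .0497 .241 180
```

```text
turn [-0.0019  0.0002 -0.0053] shift mm [1.7 0.  1.1]
t 2.8167 q [ 0.095  0.408 -0.374  0.787  0.    -1.471] pos [0.5395 0.0514 0.2421] yaw 179.7 F [-0.38 -0.33  5.43] M [ 0.093 -0.001  0.031] w 0.01306440933037492 gf 44.77100193500519
```

{"name": "carry_out", "arguments": {
  "rows": [
    [0,0,0.0,1.5,0,-1.5,0],
    [0,0,0.08,1.5,0,-1.5,0],
    [0,0,0.16,1.5,0,-1.5,0],
    [0,0,0.24,1.5,0,-1.5,0],
    [0,0,0.32,1.5,0,-1.5,0],
    [0,0,0.4,1.5,0,-1.5,0],
    [0,0,0.48,1.5,0,-1.5,0],
    [0,0,0.56,1.5,0,-1.5,0]
  ]
}}

```text
t: 3.48
eef_pos: [0.5402, 0.0507, 0.2423]
tcp_rot: [-1.508, 2.752, 0.002]
force: [5.6, 3.2, -6.2]
gripper_width: 0.013
gripper_force: 45.4
```

```bash
python3 go.py .5395 .0497 .241 180
```

```text
turn [-0.0014  0.0033 -0.5683] shift mm [1.2 0.  1.3]
t 3.4833 q [ 0.093  0.408 -0.373  0.787  0.003 -0.91 ] pos [0.5402 0.0507 0.2423] yaw 147.44 F [ 5.6   3.17 -6.18] M [ 0.772 -0.98   0.101] w 0.013004812794928735 gf 45.41538119316101
```

{"name": "carry_out", "arguments": {
  "rows": [
    [0,0,0.0,-0.7,-0.4,0.7,0],
    [0,0,0.03,-0.7,-0.4,0.7,0],
    [0,0,0.06,-0.7,-0.4,0.7,0],
    [0,0,0.09,-0.7,-0.4,0.7,0],
    [0,0,0.12,-0.7,-0.4,0.7,0],
    [0,0,0.13,-0.7,-0.4,0.7,0],
    [0,0,0.14,-0.7,-0.4,0.7,0],
    [0,0,0.15,-0.7,-0.4,0.7,0]
  ]
}}

```text
t: 4.15
eef_pos: [0.5404, 0.0507, 0.2422]
tcp_rot: [-1.303, 2.856, 0.001]
force: [4.0, 3.9, -1.9]
gripper_width: 0.013
gripper_force: 46.1
```

```bash
python3 go.py .5395 .0497 .241 180
```

```text
turn [-0.0011  0.0022 -0.7144] shift mm [1.4 0.  1.2]
t 4.15 q [ 0.093  0.409 -0.372  0.788  0.002 -0.763] pos [0.5404 0.0507 0.2422] yaw 139.07 F [ 3.97  3.85 -1.92] M [ 0.895 -0.732  0.035] w 0.01296257450803261 gf 46.0851788520813
```

{"name": "carry_out", "arguments": {
  "rows": [
    [0,0,0.01,-0.7,0,0.2,0],
    [0,0,0.02,-0.7,0,0.2,0],
    [0,0,0.03,-0.7,0,0.2,0],
    [0,0,0.04,-0.7,0,0.2,0],
    [0,0,0.05,-0.7,0,0.2,0],
    [0,0,0.06,-0.7,0,0.2,0],
    [0,0,0.07,-0.7,0,0.2,0],
    [0,0,0.08,-0.7,0,0.2,0]
  ]
}}

```text
t: 4.82
eef_pos: [0.5406, 0.0509, 0.2422]
tcp_rot: [-1.186, 2.907, -0.0]
force: [2.7, 3.0, 1.2]
gripper_width: 0.0134
gripper_force: 46.5
```

```bash
python3 go.py .5395 .0497 .241 180
```

```text
turn [-0.0011  0.001  -0.796 ] shift mm [ 1.6 -0.1  1.2]
t 4.8167 q [ 0.094  0.41  -0.371  0.789  0.    -0.681] pos [0.5406 0.0509 0.2422] yaw 134.39 F [2.67 3.01 1.23] M [ 0.759 -0.77   0.1  ] w 0.013399227426558377 gf 46.485663056373596
```

{"name": "carry_out", "arguments": {
  "rows": [
    [0,0,0.01,-0.4,0,0,0],
    [0,0,0.02,-0.4,0,0,0],
    [0,0,0.03,-0.4,0,0,0],
    [0,0,0.04,-0.4,0,0,0],
    [0,0,0.05,-0.4,0,0,0],
    [0,0,0.06,-0.4,0,0,0],
    [0,0,0.06,-0.4,0,0,0],
    [0,0,0.06,-0.4,0,0,0]
  ]
}}

```text
t: 5.48
eef_pos: [0.5407, 0.051, 0.2421]
tcp_rot: [-1.1, 2.942, -0.001]
force: [4.4, 1.2, 3.8]
gripper_width: 0.013
gripper_force: 46.9
```

```bash
python3 go.py .5395 .0497 .241 180
```

```text
turn [-9.000e-04  2.000e-04 -8.553e-01] shift mm [ 1.8 -0.1  1.1]
t 5.4833 q [ 0.094  0.41  -0.37   0.79  -0.    -0.621] pos [0.5407 0.051  0.2421] yaw 131.0 F [4.38 1.22 3.79] M [ 0.47  -0.741  0.231] w 0.013022401345753396 gf 46.89555466175079
```

{"name": "carry_out", "arguments": {
  "rows": [
    [0,0,0.005,-0.2,0,-0.2,0],
    [0,0,0.01,-0.2,0,-0.2,0],
    [0,0,0.015,-0.2,0,-0.2,0],
    [0,0,0.02,-0.2,0,-0.2,0],
    [0,0,0.025,-0.2,0,-0.2,0],
    [0,0,0.03,-0.2,0,-0.2,0],
    [0,0,0.03,-0.2,0,-0.2,0],
    [0,0,0.03,-0.2,0,-0.2,0]
  ]
}}

```text
t: 6.15
eef_pos: [0.5408, 0.051, 0.2422]
tcp_rot: [-1.056, 2.959, -0.001]
force: [4.4, 0.3, 3.8]
gripper_width: 0.0129
gripper_force: 46.9
```

```bash
python3 - <<'E'
from h import *
im=manip.get_image('side'); cv2.imwrite('pics/s2.png',cv2.resize(im[150:270,220:340,::-1],None,fx=4.5,fy=4.5,interpolation=cv2.INTER_CUBIC))
E
python3 go.py .5395 .0497 .241 180
```

```text
turn [-7.000e-04 -2.000e-04 -8.854e-01] shift mm [ 1.9 -0.2  1.2]
t 6.2 q [ 0.094  0.41  -0.37   0.79  -0.001 -0.591] pos [0.5408 0.051  0.2422] yaw 129.27 F [4.48 0.16 4.13] M [ 0.06  -1.113  0.299] w 0.012726389816128706 gf 46.85108184814453
```

{"name": "carry_out", "arguments": {
  "rows": [
    [0,0,0.005,0,0,0,0],
    [0,0,0.005,0,0,0,0],
    [0,0,0.005,0,0,0,0],
    [0,0,0.005,0,0,0,0],
    [0,0,0.005,0,0,0,0],
    [0,0,0.005,0,0,0,0],
    [0,0,0.005,0,0,0,0],
    [0,0,0.005,0,0,0,0]
  ]
}}

```text
t: 6.87
eef_pos: [0.5408, 0.051, 0.2421]
tcp_rot: [-1.048, 2.961, -0.001]
force: [5.5, -0.4, 4.0]
gripper_width: 0.0128
gripper_force: 46.9
```

```bash
python3 go.py .5395 .0497 .241 180
```

```text
turn [-7.000e-04 -2.000e-04 -8.903e-01] shift mm [ 1.9 -0.2  1.1]
t 6.8667 q [ 0.094  0.41  -0.37   0.79  -0.001 -0.586] pos [0.5408 0.051  0.2421] yaw 128.99 F [ 5.45 -0.38  4.03] M [ 0.009 -1.083  0.271] w 0.012799991822274108 gf 46.864943504333496
```

View pics/s2.png

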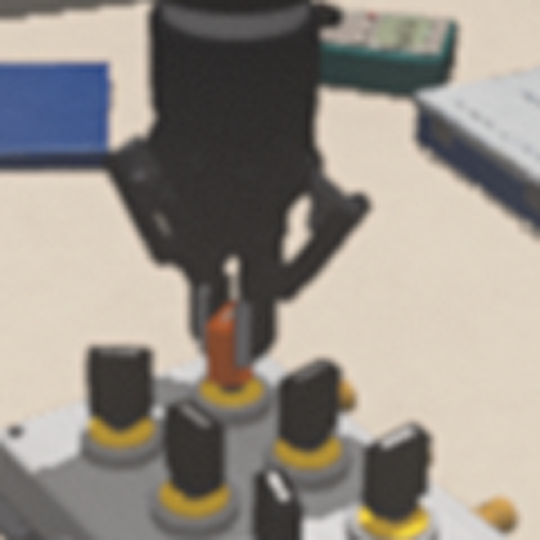

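The crop shows the bar at (228,340) gripped between the pads, with the black knobs clear. The torque of 0.27–0.30 N m has been held for over a second. I now release and rise.

{"name": "carry_out", "arguments": {
  "rows": [
    [0,0,0,0,0,0,15],
    [0,0,0,0,0,0,22],
    [0,0,0,0,0,0,30],
    [0,0,0,0,0,0,36],
    [0,0,0,0,0,0,36],
    [0,0,0,0,0,0,36],
    [0,0,0,0,0,-8,36],
    [0,0,0,0,0,-20,36]
  ]
}}

```text
t: 7.53
eef_pos: [0.5396, 0.0511, 0.2613]
tcp_rot: [1.047, -2.958, -0.002]
force: [-0.1, 0.3, -0.3]
gripper_width: 0.0308
gripper_force: 0.0
```

{"name": "carry_out", "arguments": {
  "rows": [
    [0,0,0,0,0,-15,36],
    [0,0,0,0,0,-30,36],
    [0,0,0,0,0,-45,36],
    [0,0,0,0,0,-60,30],
    [0,0,0,0,0,-75,10],
    [0,0,0,0,0,-85,0],
    [0,0,0,0,0,-90,0],
    [0,0,0,0,0,-90,0]
  ]
}}

```text
t: 8.2
eef_pos: [0.541, 0.0512, 0.3534]
tcp_rot: [-1.048, 2.959, -0.001]
force: [0.4, -0.4, 0.2]
gripper_width: -0.0003
gripper_force: 0.0
```

```bash
python3 - <<'E'
from h import *
for n in ('side','top'):
    im=manip.get_image(n); cv2.imwrite(f'pics/{n}3.png',im[:,:,::-1])
a=cv2.imread('pics/side3.png');b=cv2.imread('pics/side0.png')
f=lambda i:cv2.resize(i[205:290,220:320],None,fx=4,fy=4,interpolation=cv2.INTER_CUBIC)
cv2.imwrite('pics/cmp.png',np.hstack([f(b),f(a)]))
S=manip.get_calibration('side')
for i,n in ((b,'before'),(a,'after')):
    hsv=cv2.cvtColor(i,cv2.COLOR_BGR2HSV)
    g=cv2.inRange(hsv,(45,80,35),(90,255,255));yy,xx=np.nonzero(g[255:300,210:260]);print(n,'green rows',yy.min()+255,yy.max()+255,'cols',xx.min()+210,xx.max()+210)
# green disc centre in both views
T=manip.get_calibration('top')
hsv=cv2.cvtColor(cv2.imread('pics/top0.png'),cv2.COLOR_BGR2HSV);g=cv2.inRange(hsv,(45,80,35),(90,255,255));g[:270]=0;g[300:]=0;g[:,:320]=0;g[:,355:]=0
yy,xx=np.nonzero(g);print('top',xx.mean(),yy.mean(),np.ptp(xx)+1,np.ptp(yy)+1)
for z in (.026,.034,.04):
    X=plane(T,xx.mean(),yy.mean(),z);print(z,X.round(4),'side proj',np.round(proj(S,X),1))
E
python3 go.py .42 -.042 .33 180
```

```text
before green rows 273 281 cols 224 237
after green rows 273 283 cols 225 236
top 337.6341463414634 286.2357723577236 12 13
0.026 [ 0.4236 -0.0447  0.026 ] side proj [232.6 283.4]
0.034 [ 0.4235 -0.0436  0.034 ] side proj [232.2 279.8]
0.04 [ 0.4235 -0.0428  0.04  ] side proj [231.9 277.1]
turn [ 6.000e-04 -4.000e-04 -8.902e-01] shift mm [152.2   3.3  21.8]
t 8.3 q [ 0.094  0.318 -0.197  1.056  0.    -0.586] pos [0.5404 0.0512 0.3517] yaw 128.99 F [-0.55  0.46 -1.62] M [-0.014 -0.04   0.009] w 0.0002789754281435171 gf 0.0
```

View pics/cmp.png

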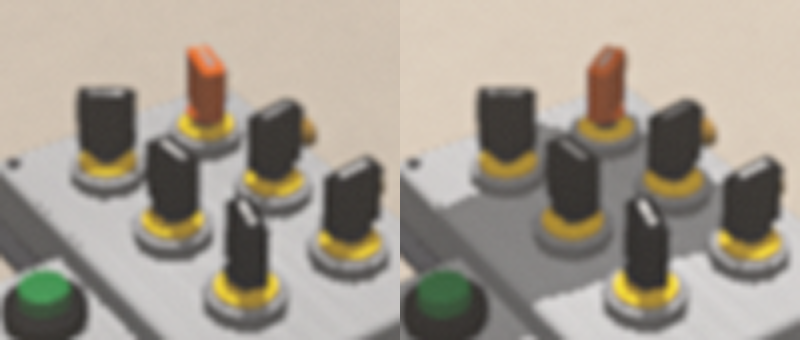

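The comparison shows the orange knob turned and its ring seated lower, with the black knobs unchanged. The button is still up at (445,295) in the right half. I move over it with the fingers shut.

{"name": "carry_out", "arguments": {
  "rows": [
    [0,0,0.08,30,0,0,0],
    [0,0,0.16,60,1,0,0],
    [0,0,0.24,90,1,0,0],
    [0,0,0.32,120,1,10,0],
    [0,0,0.4,142,1,25,0],
    [0,0,0.44,150,1,50,0],
    [0,0,0.44,150,1,80,0],
    [0,0,0.44,150,1,95,0]
  ]
}}

```text
t: 8.97
eef_pos: [0.4208, -0.0428, 0.254]
tcp_rot: [0.374, -3.114, -0.002]
force: [0.7, -0.1, 0.9]
gripper_width: 0.0001
gripper_force: 0.0
```

{"name": "carry_out", "arguments": {
  "rows": [
    [0,0,0,0,0,5,0],
    [0,0,0,0,0,10,0],
    [0,0,0,0,0,15,0],
    [0,0,0,0,0,20,0],
    [0,0,0,0,0,25,0],
    [0,0,0,0,0,29,0],
    [0,0,0,0,0,29,0],
    [0,0,0,0,0,29,0]
  ]
}}

```text
t: 9.63
eef_pos: [0.4234, -0.0424, 0.2281]
tcp_rot: [0.377, -3.119, -0.0]
force: [-0.3, -0.1, 1.2]
gripper_width: -0.0002
gripper_force: 0.0
```

```bash
python3 - <<'E'
from h import *
im=manip.get_image('side'); cv2.imwrite('pics/s4.png',cv2.resize(im[180:310,190:310,::-1],None,fx=4,fy=4,interpolation=cv2.INTER_CUBIC))
E
python3 go.py .4225 -.0425 .213 103.7
```

```text
turn [-0.0001  0.0003  0.0016] shift mm [ 1.   0.1 15.3]
t 9.6833 q [-0.1    0.257 -0.665  0.649  0.    -0.34 ] pos [ 0.4235 -0.0424  0.2283] yaw 103.79 F [-0.13 -0.12 -0.73] M [-0.019  0.016  0.007] w -0.0002238309434024605 gf 0.0
```

View pics/s4.png

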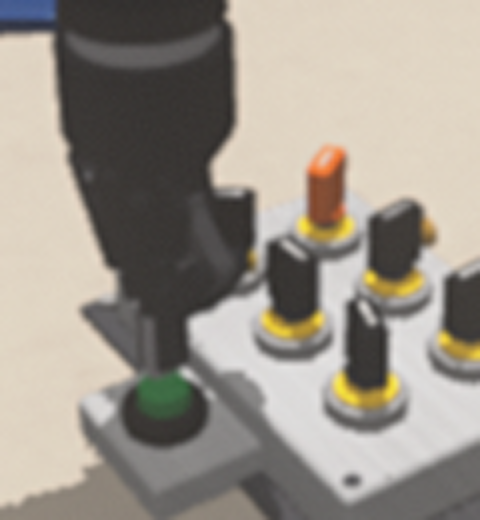

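The fingertips, at (162,370), are centred just above the green button at (163,395). Pressing down in small steps.

{"name": "carry_out", "arguments": {
  "rows": [
    [0,0,0,0,0,4,0],
    [0,0,0,0,0,8,0],
    [0,0,0,0,0,11,0],
    [0,0,0,0,0,13,0],
    [0,0,0,0,0,14,0],
    [0,0,0,0,0,15,0],
    [0,0,0,0,0,16,0],
    [0,0,0,0,0,17,0]
  ]
}}

```text
t: 10.35
eef_pos: [0.4235, -0.0425, 0.2113]
tcp_rot: [-0.377, 3.119, -0.0]
force: [-1.8, -0.0, 13.5]
gripper_width: 0.0002
gripper_force: 6.8
```

```bash
python3 go.py .4225 -.0425 .213 103.7
```

```text
turn [-0.0001  0.0003  0.0014] shift mm [ 1.   0.2 -1.7]
t 10.35 q [-0.1    0.281 -0.689  0.601 -0.    -0.34 ] pos [ 0.4235 -0.0425  0.2113] yaw 103.78 F [-1.810e+00 -1.000e-02  1.348e+01] M [ 0.051  0.455 -0.039] w 0.00019691602226471546 gf 6.836779796540213
```

{"name": "carry_out", "arguments": {
  "rows": [
    [0,0,0,0,0,0.3,0],
    [0,0,0,0,0,0.6,0],
    [0,0,0,0,0,0.8,0],
    [0,0,0,0,0,0.8,0],
    [0,0,0,0,0,0.8,0],
    [0,0,0,0,0,0.8,0],
    [0,0,0,0,0,0.8,0],
    [0,0,0,0,0,0.8,0]
  ]
}}

```text
t: 11.02
eef_pos: [0.4234, -0.0425, 0.2113]
tcp_rot: [-0.377, 3.118, -0.0]
force: [-3.0, -0.6, 13.5]
gripper_width: 0.0001
gripper_force: 6.9
```

```bash
python3 - <<'E'
from h import *
im=manip.get_image('side'); cv2.imwrite('pics/s5.png',cv2.resize(im[180:310,190:310,::-1],None,fx=4,fy=4,interpolation=cv2.INTER_CUBIC))
E
python3 go.py .4225 -.0425 .213 103.7
```

```text
turn [-0.0003  0.0007  0.0014] shift mm [ 0.9  0.2 -1.7]
t 11.0667 q [-0.1    0.281 -0.689  0.6   -0.    -0.34 ] pos [ 0.4234 -0.0425  0.2113] yaw 103.78 F [-3.28 -0.07 15.32] M [0.048 0.644 0.037] w 4.462818597458756e-05 gf 6.904847461846657
```

View pics/s5.png

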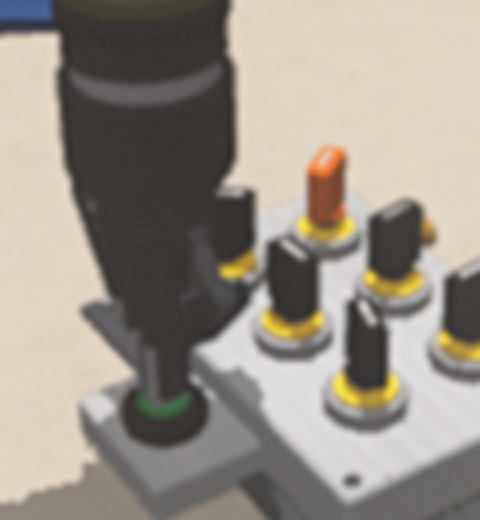

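The picture shows the button sunk into its bezel at (163,405), with the tips inside the green. The height held at 0.2113 m while I pressed further, so it is on its stop. Backing off.

{"name": "carry_out", "arguments": {
  "rows": [
    [0,0,0,0,0,-5,0],
    [0,0,0,0,0,-15,0],
    [0,0,0,0,0,-30,0],
    [0,0,0,0,0,-50,0],
    [0,0,0,0,0,-70,0],
    [0,0,0,0,0,-90,0],
    [0,0,0,0,0,-110,0],
    [0,0,0,0,0,-110,0]
  ]
}}

```text
t: 11.73
eef_pos: [0.4248, -0.0426, 0.3234]
tcp_rot: [-0.376, 3.113, -0.002]
force: [0.7, 0.4, 0.9]
gripper_width: -0.0
gripper_force: 0.0
```

```bash
python3 - <<'E'
from h import *
for n in ('side',):
    im=manip.get_image(n); f=lambda i:cv2.resize(i[205:290,220:320],None,fx=4,fy=4,interpolation=cv2.INTER_CUBIC)
    cv2.imwrite('pics/cmp2.png',np.hstack([f(cv2.imread('pics/side0.png')),f(im[:,:,::-1])]))
E
python3 go.py .4225 -.0425 .213 103.7
```

```text
turn [-0.0014  0.0038  0.0015] shift mm [  2.1   0.6 108.8]
t 11.7833 q [-0.1    0.148 -0.514  0.904 -0.    -0.34 ] pos [ 0.4243 -0.0425  0.3218] yaw 103.78 F [-0.09  0.64 -0.27] M [-0.003  0.017  0.05 ] w 5.692414015525437e-05 gf 0.0
```

View pics/cmp2.png

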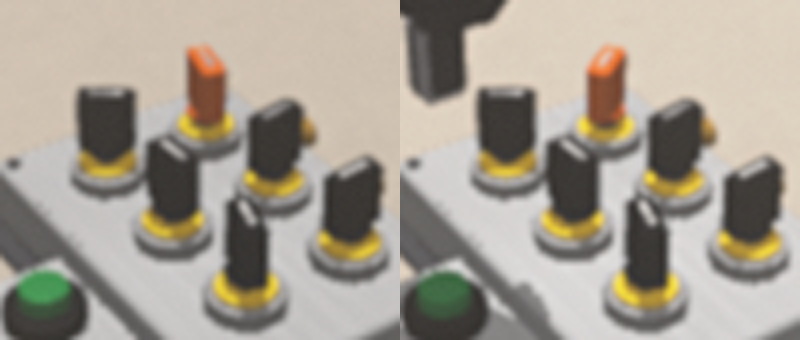

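The button is up again at (445,295), the orange knob is free and turned, and the black knobs are as they were. Handing in.

```bash
python3 -c "
from station import manip
print(manip.job_done())"
```

```text
the job is handed in; nothing more can be done
None
```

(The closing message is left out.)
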